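# Prise open the logger's cover and seat its battery cartridge

## Task

The orange battery cartridge in the temperature logger has worked loose under its yellow hinged cover. Take the pink-handled prying blade from its wooden rest, slide the blade well in under the shut cover through the slot at its lower edge, lever the cover up with the blade (not with the fingers) and swing it back past square to the panel; then press the cartridge flush with the floor of its bay. Leave the cover open, the blade lying back on its rest or on the table clear of the logger, and the other things where they are.

Things in the scene. Friction and masses are not known exactly. Their poses are not given: they have to be found in the camera images.
- logger: light grey wedge-shaped logger, fixed, 190 mm wide (y). Origin on the table under the slot's mouth; x points to its back. Its upright front is at x = -22 mm, 87 mm high; its panel rises from there at 30 degrees to 147 mm high at x = 83 mm, then a flat top to its back at x = 135 mm
- bay: dark frame on the panel. Origin: middle of the slot's mouth under the cover's lower edge, 115 mm above the table. x: into the slot, up the panel, 30 degrees above level; z: panel's outward normal; y: along the slot. Slot: z -3.5 to 3.5 mm, 76 mm wide, over a sill 6 mm deep. Bay inside: x 6 to 78 mm, 76 mm wide, floor (panel face) at z = -13.5 mm; side and back walls reach the cover
- cover (a joint): opening angle (rad) of the yellow cover: 0 shut, 1.57 square to the panel, stop at 2.0. Plate 84 (along bay x) x 86 x 4 mm, 50 g; underside when shut at z = 3.5 mm in the bay frame; the hinge line runs along bay y through x = 84, z = 3.5 mm, at the upper edge. Stiff hinge: about 0.06 N m turns it, and the cover stays where it is left
- cover_lip (a point): middle of the cover's free lower edge, at its underside
- cartridge (a joint): how far the orange cartridge is pressed in, in m: 0 standing 8 mm proud of the bay floor, 0.008 flush with it (its stop). It takes about 5 N to slide, along the panel's normal, and stays where it is left
- cartridge_top (a point): centre of the cartridge's top face (32 mm along the bay's x, 40 mm along its y), 30 mm behind the slot's mouth, facing along the panel's normal
- pry_grip (a point): prying blade, loose, about 0.1 kg: centre of its pink handle, a bar 90 (x) x 18 (y) x 24 (z) mm with flat sides, lying level on the rest 52 mm above the table. x points along the tool to the tip, z up. The steel blade, 20 mm wide, 2.5 mm thick, lies level with the handle's centre and runs from 42 to 120 mm along x. Mass centre about 23 mm ahead of this point
- pry_tip (a point): end of the blade, on its centre line, 120 mm along x from pry_grip
- rest: fixed wooden rest: base 170 x 60 x 10 mm with two saddles 10 mm thick, one under the handle's rear end (38 mm behind its centre, 34 mm wide, top 40 mm above the table, ears 10 mm higher), one under the blade (78 mm ahead of the handle's centre). Origin on the table, about 30 mm ahead of the handle's centre; x points along the tool to the tip
- wedge_block: pale wooden block, 50 x 36 x 38 mm; a bystander, origin under its centre
- tongs: steel tongs lying flat, 220 mm long, 14 mm high; a bystander, origin under its centre
- beaker: glass beaker, 100 mm across, 140 mm high, on a sheet of paper; a bystander, origin under its centre
- steel_cup: steel cup, 80 mm across, 90 mm high; a bystander, origin under its centre
- jar: amber jar with pink cap, 64 mm across, 100 mm high; a bystander, origin under its centre
- driver: screwdriver lying on the table; a bystander, origin under its centre
- stopper: black rubber stopper, 52 mm across, 35 mm high; a bystander, origin under its centre
Mind the look-alikes: they are no part of the job. Leave any red look-alike of the logger alone.

How it is judged:
On the way, in this order (a step that is already met when the one before it is completed fails the run):
1. the blade's tip is at least 12 mm in under the cover, through the slot, while the cover is still shut (within about 5 degrees) (x of pry_tip in the frame of bay between 0.012 and 0.08 m and y of pry_tip in the frame of bay between -0.04 and 0.04 m and z of pry_tip in the frame of bay between -0.012 and 0.009 m and value of joint cover below 0.09 rad), for 0.05 s.
2. the cover is being lifted by the blade (over 17 degrees open, blade pressing on it) (value of joint cover above 0.3 rad and contact force between pry and cover above 0.1 N), for 0.02 s.
3. the cover is swung back to at least 83 degrees (value of joint cover above 1.45 rad), for 0.2 s.
4. the cartridge is pressed flush (within 1.5 mm) (value of joint cartridge above 0.0065 m), for 0.2 s.
At the end, for the whole second after the job is handed in: The cover stands open at 83 degrees or more, the cartridge is flush within 1.5 mm, and the blade lies still on its rest or on the table (handle centre below 70 mm, tip below 80 mm), not touching the logger (value of joint cover above 1.45 rad and value of joint cartridge above 0.0065 m and height (world z) of pry_grip below 0.07 m and height (world z) of pry_tip below 0.08 m and contact force between pry and logger below 0.05 N and linear speed of pry below 0.03 m/s).
It fails at once if the fingers or arm press on the cover (over 2 N) while it is less than 46 degrees open (value of joint cover below 0.8 rad and contact force between any of the fingers, the arm and cover above 2 N).
It fails at once if a bystander is shifted by more than 40 mm (distance of any of wedge_block, tongs, beaker, steel_cup, jar, driver, stopper from where it was at the start of the episode above 0.04 m).
It also fails if it takes over 69 s, if anything falls off the work surface, if the arm or the gripper's body presses on something with over 40 N, if the wrist force passes 120 N, or if a joint passes its speed limit or range.

## Robot

A 7-joint arm with a two-finger parallel gripper is mounted at the origin on the work surface. World frame = base frame: x ahead of the robot, y to its left, z up, the work surface at z = 0. Lengths are in m, angles in rad, forces in N, time in s.
With the tool pointing down it reaches from about 0.35 to 0.9 m from the base axis. Payload 8.1 kg.
Tool frame: the origin (TCP) lies at the very end of the fingers, on their centre line; the grasp point (between the pads) lies 19 mm behind it; z points along the fingers, y is the direction in which the jaws open and shut (so a half turn about z gives the same grasp; the last joint's range is limited). The gripper opens to 92 mm and grips with 3 to 60 N. Pads are 19 mm wide; open, the fingers measure 130 mm over their backs; the gripper's body (75 mm by 190 mm) begins 47 mm behind the grasp point.
Start: joints at [-1.263, 0.434, 0.025, 1.573, -0.012, 1.134, -0.075], TCP at [0.25, 0.573, 0.227] pointing down, gripper open.
Joint ranges: [-2.62, 2.62], [-0.44, 2.09], [-1.27, 1.32], [0.08, 2.57], [-1.32, 4.46], [0.12, 2], [-2.74, 2.74]. Speed limits (rad/s): [2.22, 2.22, 3.01, 3.01, 3.14, 3.14, 3.14].

## Interface

Orientations are given as a unit quaternion [x, y, z, w].
In Python, from plant import robot gives the robot as it stands. The module is installed in compiled form; this text tells all that it offers.
- The arm moves only by the tool jog_arm, never from a script. Its argument "plan" is a list of rows, each an object of numbers: "dx", "dy", "dz": the shift along the tool's x, y, z in cm; "wx", "wy", "wz": the turn, a rotation vector about the tool's x, y, z in rad. A call has 1 to 8 rows; each row shifts and turns the commanded pose from where the row before left it, along the tool's axes as they then stand; what a row does not reach is not made up. A row lasts 1/10 s, in which the tool goes at most 50 mm and 8.59 degrees, less where a joint would pass 70% of its speed; a pose out of reach is approached as far as the arm can. A call with a gripper value outside its range is refused whole. "gripper" is the closure, from -1 (fully open) to 1 (shut), set as the call begins (left out, the last holds). The fingers move at their own pace and stop on an object; "squeeze" is the grip in N (left out, the last holds). Time passes only in rows, so rows that do not move let the fingers close. It gives the time, the measured TCP pose, the force and the opening at its end, in the units of the state.
- robot.get_state(): the state, without advancing time (a new reading comes with each control period).
- robot.capture(name): name is "scene" or "top" or "wrist"; returns a dict with "img" (384x512x3 uint8, red, green, blue), "fx", "fy", "cx", "cy" (pixels), "extrinsics" (4x4, takes a point from world to camera coordinates). Camera axes: x right, y down, z forward; pixel columns grow to the right and rows downward; lengths in m; the calibration is good to about 2 mm. A picture is of the moment at which its call begins. There is no depth.
- robot.sign_off(): hands the job in, once; it reports no verdict.
The state is a dict: "clock": time; "qpos": joint angles; "dq": joint speeds; "joint_efforts": joint torques, N m; "position": TCP position; "orientation": TCP orientation; "wrist_force": force on the tool from outside, world axes, zero at the start; "ft_torque": the same for the moment, N m; "gripper_width": finger opening in m.
Only numpy, scipy, OpenCV 4.12 (cv2) and the standard library are available. Lean on these libraries where they do the work, as an engineer would, in place of code of your own. Each camera call takes 0.05 s, during which the arm holds its last target. There are 200 camera calls.

## Working session

There is one attempt and no reset: what is moved stays moved. The work goes in short steps, Python scripts to look and compute and a tool call to move; the robot and the scene stay as the last step left them, time stands still between calls to the robot, and variables do not carry over. Pictures are saved under pics/ and viewed, about 8 in all and at most 12, crops included, and the job is handed in when it is done.

Besides the shell and the picture viewer there is one more tool, called by a JSON object that holds its "op" and its "data", one argument or row to a line. jog_arm: Moves the arm, as the interface text tells. Its arguments: {"type":"object","properties":{"plan":{"type":"array","items":{"type":"object","properties":{"dx":{"type":"number"},"dy":{"type":"number"},"dz":{"type":"number"},"wx":{"type":"number"},"wy":{"type":"number"},"wz":{"type":"number"}}}},"gripper":{"type":"number"},"squeeze":{"type":"number"}},"required":["plan"]}

```bash
mkdir -p pics; python3 - <<'E'
from plant import robot
import cv2,numpy as np,pickle
d={}
for n in("scene","top"):
    c=robot.capture(n);d[n]=c
    cv2.imwrite(f"pics/{n}.png",cv2.resize(c["img"][:,:,::-1],None,fx=1.5,fy=1.5,interpolation=cv2.INTER_CUBIC))
    print(n,c["fx"],c["fy"],c["cx"],c["cy"]);print(np.round(c["extrinsics"],4).tolist())
pickle.dump(d,open("c0.pkl","wb"))
s=robot.get_state()
print(s)
E
```

```text
scene 401.4396748403256 401.4396748403256 254.5886804077215 186.53152053264253
[[0.4625, 0.8863, -0.0229, -0.2288], [0.535, -0.2996, -0.79, -0.1888], [-0.707, 0.3532, -0.6127, 1.8197], [0.0, 0.0, 0.0, 1.0]]
top 361.9809131965094 361.9809131965094 255.6509209689378 197.08022632723902
[[-0.0037, -0.9999, 0.0164, -0.0262], [-0.9927, 0.0017, -0.1207, 0.4983], [0.1207, -0.0168, -0.9926, 1.1881], [0.0, 0.0, 0.0, 1.0]]
{'clock': 0.1, 'qpos': array([-1.2626372 ,  0.43515196,  0.02498026,  1.57401101, -0.01164493,
        1.13401235, -0.07505541]), 'dq': array([ 0.00021422, -0.00067254, -0.00076168, -0.00208266, -0.00069103,
       -0.00098984, -0.00092569]), 'joint_efforts': array([ 3.10145195e-03, -6.69126964e+01,  9.88034829e-01, -3.15145683e+01,
       -6.04811241e-02,  3.74366180e-02,  9.99356502e-06]), 'position': array([0.24941793, 0.57256472, 0.22602246]), 'orientation': array([ 2.03963161e-01,  9.78978300e-01, -7.11629705e-04, -1.00878324e-04]), 'wrist_force': array([-0.29802066,  0.41234351,  0.60128293]), 'ft_torque': array([-0.0280925 , -0.02071456, -0.00197643]), 'gripper_width': 0.09201965542592361}
```

View pics/scene.png

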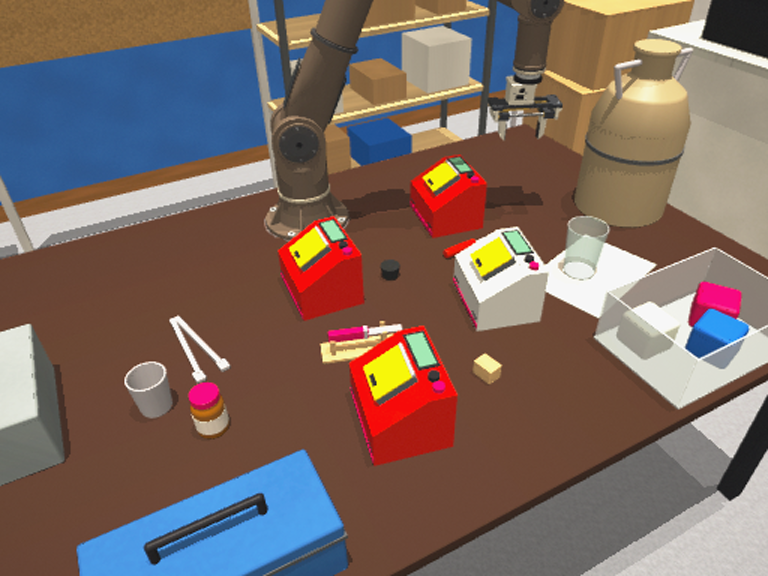

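View pics/top.png

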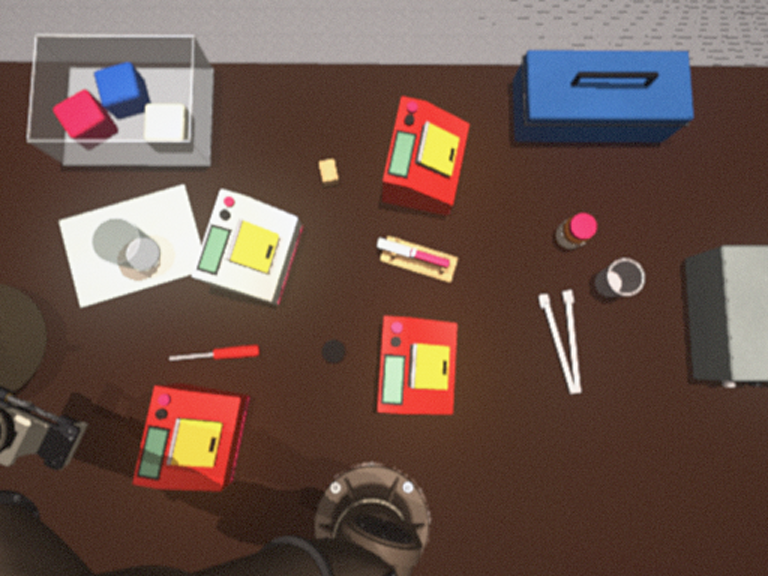

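The scene view shows the white logger at (500,275), with its cover facing the tool side, and the tool on its rest at (360,335) between two red look-alikes. In the top view the logger is at (250,245) with its slot edge facing right. The tool runs from about (450,264) at the handle end to (380,243) at the tip, and it points toward the logger side.

```bash
cat > h.py <<'E'
import cv2,numpy as np,pickle
def ray(c,u,v,z):
    E=c["extrinsics"];R=E[:3,:3];o=-R.T@E[:3,3]
    d=R.T@np.array([(u-c["cx"])/c["fx"],(v-c["cy"])/c["fy"],1]);return o+d*(z-o[2])/d[2]
def proj(c,p):
    q=c["extrinsics"][:3,:3]@np.asarray(p)+c["extrinsics"][:3,3]
    return np.array([c["fx"]*q[0]/q[2]+c["cx"],c["fy"]*q[1]/q[2]+c["cy"]])
def tri(c1,p1,c2,p2):
    P=[np.array([[c["fx"],0,c["cx"]],[0,c["fy"],c["cy"]],[0,0,1]])@c["extrinsics"][:3] for c in(c1,c2)]
    X=cv2.triangulatePoints(P[0],P[1],np.array(p1,float).reshape(2,1),np.array(p2,float).reshape(2,1));return (X[:3]/X[3]).ravel()
def blobs(img,lo,hi,amin=20):
    h=cv2.cvtColor(img,cv2.COLOR_RGB2HSV);m=cv2.inRange(h,lo,hi)
    n,l,s,ce=cv2.connectedComponentsWithStats(m)
    return [(s[i,4],ce[i],l==i) for i in range(1,n) if s[i,4]>=amin]
Y=((24,120,120),(34,255,255));P=((160,140,120),(174,255,255))
E
python3 - <<'E'
from h import *
d=pickle.load(open("c0.pkl","rb"))
for n in d:
    c=d[n]
    for nm,k in(("Y",Y),("P",P)):
        for a,ce,m in blobs(c["img"],*k):
            cn=cv2.findContours(m.astype(np.uint8),0,2)[0]
            r=cv2.minAreaRect(max(cn,key=len))
            print(n,nm,a,ce.round(1),cv2.boxPoints(r).round(1).tolist())
E
```

```text
scene Y 230 [293.1 117.2] [[281.3999938964844, 117.80000305175781], [297.20001220703125, 106.5], [304.3999938964844, 116.5999984741211], [288.6000061035156, 127.9000015258789]]
scene Y 322 [205.  164.6] [[191.0, 166.1999969482422], [209.10000610351562, 151.6999969482422], [218.39999389648438, 163.3000030517578], [200.1999969482422, 177.8000030517578]]
scene Y 390 [327.1 170.8] [[312.1000061035156, 169.8000030517578], [332.6000061035156, 157.39999389648438], [341.3999938964844, 172.0], [320.79998779296875, 184.3000030517578]]
scene Y 651 [258.1 248. ] [[237.8000030517578, 246.39999389648438], [264.70001220703125, 229.60000610351562], [277.3999938964844, 249.8000030517578], [250.39999389648438, 266.6000061035156]]
scene P 23 [316.1 119.3] [[314.0, 117.0], [319.0, 117.0], [319.0, 121.0], [314.0, 121.0]]
scene P 42 [280.4 145.1] [[272.29998779296875, 134.5], [273.70001220703125, 133.5], [288.20001220703125, 155.1999969482422], [286.79998779296875, 156.1999969482422]]
scene P 31 [231.1 166.8] [[228.0, 169.0], [228.0, 164.0], [234.0, 164.0], [234.0, 169.0]]
scene P 31 [355.5 176.7] [[353.0
[... 1735 characters left out ...]
01525878906, 71.5999984741211], [57.900001525878906, 57.5], [71.0, 79.4000015258789], [47.5, 93.5]]
top P 35 [274.3  70.9] [[272.0, 68.0], [277.0, 68.0], [277.0, 74.0], [272.0, 74.0]]
top P 23 [152.2 134.1] [[150.0, 132.0], [155.0, 132.0], [155.0, 136.0], [150.0, 136.0]]
top P 244 [388.5 150.3] [[380.0, 142.0], [397.0, 142.0], [397.0, 158.0], [380.0, 158.0]]
top P 102 [287.7 172.4] [[276.6000061035156, 171.5], [277.8999938964844, 167.10000610351562], [298.79998779296875, 173.1999969482422], [297.5, 177.60000610351562]]
top P 35 [264.1 217.9] [[261.0, 215.0], [267.0, 215.0], [267.0, 221.0], [261.0, 221.0]]
top P 43 [109.1 266.1] [[106.0, 263.0], [112.0, 263.0], [112.0, 269.0], [106.0, 269.0]]
```

```bash
python3 - <<'E'
from h import *
d=pickle.load(open("c0.pkl","rb"));c=d["top"];s=d["scene"]
U=[ray(c,*p,.1635) for p in((153.2,173.4),(161.9,147.3))];L=[ray(c,*p,.1215) for p in((177.5,181.5),(186.2,155.4))]
print(np.round(U,3),np.round(L,3))
print("len",np.linalg.norm((U[0]+U[1]-L[0]-L[1])/2),np.linalg.norm(U[0]-U[1]),np.linalg.norm(L[0]-L[1]))
a=L[0]-L[1];print("yaw from edges",np.arctan2(*(U[0]-U[1])[[0,1]]*[1,-1]),np.arctan2(a[0],-a[1]), )
f=(U[0]+U[1]-L[0]-L[1])/2;print("yaw along",np.arctan2(f[1],f[0]))
print("centre top ray",ray(c,169.3,164.5,.1425),"tri",tri(c,(169.3,164.5),s,(327.1,170.8)))
H=[ray(c,*p,.064) for p in((276.6,171.5),(277.9,167.1),(298.8,173.2),(297.5,177.6))]
print("handle",np.round(H,3),ray(c,287.7,172.4,.064), "tri",tri(c,(287.7,172.4),s,(230.5,222.4)))
img=c["img"]
cr=img[145:195,240:315,::-1];cv2.imwrite("pics/crop1.png",cv2.resize(cr,None,fx=10,fy=10,interpolation=cv2.INTER_CUBIC))
E
```

```text
[[0.554 0.282 0.163]
 [0.635 0.259 0.163]] [[0.537 0.218 0.121]
 [0.62  0.192 0.121]]
len 0.07967455028787875 0.08383922319741112 0.08694470283173697
yaw from edges -1.8590242527346692 -1.8675898787706031
yaw along 1.326402673572037
centre top ray [0.58602639 0.23962239 0.1425    ] tri [0.58741882 0.24123198 0.13689584]
handle [[ 0.579 -0.096  0.064]
 [ 0.594 -0.101  0.064]
 [ 0.573 -0.17   0.064]
 [ 0.559 -0.165  0.064]] [ 0.57616699 -0.13318714  0.064     ] tri [ 0.57867358 -0.13349747  0.05286121]
```

View pics/crop1.png

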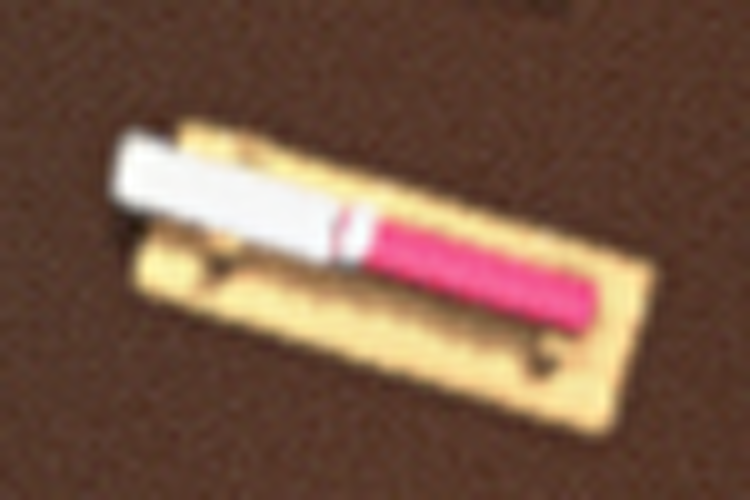

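The crop shows the handle spanning about x 337–598, with a white ring in it, and the tip at about (118,168). I'll check the clearance to the red loggers and work out the first move.

```bash
cat >> h.py <<'E'
from scipy.spatial.transform import Rotation as Rn
def pose(yaw,pitch):  # tool x along (yaw), raised by pitch; tool z down
    x=np.array([np.cos(yaw),np.sin(yaw),0]);R=np.column_stack([x,np.cross([0,0,-1.],x),[0,0,-1.]])
    return Rn.from_matrix(R)*Rn.from_rotvec([0,pitch,0])
def togo(p,R):
    from plant import robot
    s=robot.get_state();C=Rn.from_quat(s["orientation"])
    print("t",round(s["clock"],2),"pos",s["position"].round(4),"F",s["wrist_force"].round(1),"w",round(s["gripper_width"],4))
    print("shift cm (tool now)",(C.inv().apply(np.array(p)-s["position"])*100).round(2),"turn",(C.inv()*R).as_rotvec().round(4),
          "shift cm (tool target)",(R.inv().apply(np.array(p)-s["position"])*100).round(2))
E
python3 - <<'E'
from h import *
d=pickle.load(open("c0.pkl","rb"));c=d["top"]
hc=ray(c,286.25,171.35,.064);tp=ray(c,251.4,161.4,.0533);v=tp-hc
print("hc",hc,"tip",tp,"len",np.linalg.norm(v[:2]),"yaw",np.arctan2(v[1],v[0]))
yaw=1.28;ax=np.array([np.cos(yaw),np.sin(yaw)]);n=np.array([-ax[1],ax[0]])
for a,ce,m in blobs(c["img"],(0,180,60),(8,255,255),300)+blobs(c["img"],(174,180,60),(180,255,255),300):
    pts=np.argwhere(m)[:,::-1]
    for z in(0,.147):
        w=np.array([ray(c,*p,z)[:2]-hc[:2] for p in pts]);al=w@ax;la=w@n;k=abs(al)<.06
        print(a,ce.round(),z,"lateral range near grasp",(la[k].min().round(3),la[k].max().round(3)) if k.any() else None,"all",la.min().round(3),la.max().round(3))
togo([hc[0],hc[1],.2],pose(1.28,0))
E
```

```text
hc [ 0.57969547 -0.12843667  0.064     ] tip [ 0.61561954 -0.0133676   0.0533    ] len 0.12054638646424005 yaw 1.2681886584081266
1816 [285. 106.] 0 lateral range near grasp (np.float64(-0.368), np.float64(-0.118)) all -0.38 -0.113
1816 [285. 106.] 0.147 lateral range near grasp (np.float64(-0.294), np.float64(-0.074)) all -0.305 -0.069
1270 [282. 247.] 0 lateral range near grasp (np.float64(0.125), np.float64(0.352)) all 0.121 0.352
1270 [282. 247.] 0.147 lateral range near grasp (np.float64(0.137), np.float64(0.34)) all 0.137 0.34
2545 [129. 291.] 0 lateral range near grasp None all 0.405 0.657
2545 [129. 291.] 0.147 lateral range near grasp None all 0.387 0.609
t 0.1 pos [0.2494 0.5726 0.226 ] F [-0.3  0.4  0.6] w 0.092
shift cm (tool now) [-58.27 -51.07   2.68] turn [-1.1000e-03  1.1000e-03  1.4508e+00] shift cm (tool target) [-57.69  51.74   2.6 ]
```

{"op": "jog_arm", "data": {
  "plan": [
    {"dx":-3.64,"dy":-3.2},
    {"dx":-3.64,"dy":-3.2},
    {"dx":-3.64,"dy":-3.2},
    {"dx":-3.64,"dy":-3.2},
    {"dx":-3.64,"dy":-3.2},
    {"dx":-3.64,"dy":-3.2},
    {"dx":-3.64,"dy":-3.2},
    {"dx":-3.64,"dy":-3.2}
  ],
  "gripper": -1
}}

```text
validation failed for argument at $.pl...
```

{"op": "jog_arm", "data": {
  "plan": [
    {"dx":-3.64,"dy":-3.2},
    {"dx":-3.64,"dy":-3.2},
    {"dx":-3.64,"dy":-3.2},
    {"dx":-3.64,"dy":-3.2},
    {"dx":-3.64,"dy":-3.2},
    {"dx":-3.64,"dy":-3.2},
    {"dx":-3.64,"dy":-3.2},
    {"dx":-3.64,"dy":-3.2}
  ]
}}

```text
validation failed for argument at $.pl...
```

{"op": "jog_arm", "data": {
  "plan": [
    {"wz":0.145},
    {"wz":0.145},
    {"wz":0.145},
    {"wz":0.145},
    {"wz":0.145},
    {"wz":0.145},
    {"wz":0.145},
    {"wz":0.145}
  ]
}}

```text
validation failed for argument at $.pl...
```

{"op": "jog_arm", "data": {
  "plan": [
    {"wz":0.145},
    {"wz":0.145},
    {}
  ]
}}

```text
validation failed for argument at $.pl...
```

```bash
python3 - <<'E'
from h import *
from plant import robot
togo([.5797,-.1284,.2],pose(1.275,0))
c=robot.capture("wrist");pickle.dump(c,open("w1.pkl","wb"))
cv2.imwrite("pics/w1.png",c["img"][:,:,::-1]);print(c["extrinsics"].round(3).tolist())
for p in ((.5797,-.1284,.064),(.6156,-.0134,.0533)): print(proj(c,p))
for a,ce,m in blobs(c["img"],*P,100): print(a,ce,cv2.boxPoints(cv2.minAreaRect(np.argwhere(m)[:,::-1].astype(np.int32))).tolist())
E
```

```text
t 0.1 pos [0.2494 0.5726 0.226 ] F [-0.3  0.4  0.6] w 0.092
shift cm (tool now) [-58.27 -51.07   2.68] turn [-1.1000e-03  1.1000e-03  1.4558e+00] shift cm (tool target) [-57.42  52.03   2.6 ]
[[0.399, 0.917, 0.0, -0.625], [0.882, -0.384, 0.272, -0.034], [0.249, -0.108, -0.962, 0.388], [0.0, 0.0, 0.0, 1.0]]
[-42.39819546 513.36917459]
[ 31.05234962 500.02936233]
```

View pics/w1.png

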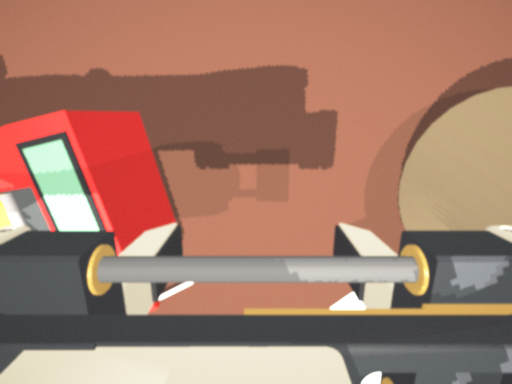

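The wrist picture shows a red look-alike at the left; the fingers are at the bottom, rows 230–310. All four moves were refused, so I'll retry with every key given in each row.

{"op": "jog_arm", "data": {
  "plan": [
    {"dx":-3.64,"dy":-3.2,"dz":0,"wx":0,"wy":0,"wz":0},
    {"dx":-3.64,"dy":-3.2,"dz":0,"wx":0,"wy":0,"wz":0}
  ],
  "gripper": -1
}}

```text
clock: 0.35
position: [0.2903, 0.4848, 0.226]
orientation: [0.203, 0.979, -0.0, -0.0]
wrist_force: [1.2, -0.5, -0.6]
gripper_width: 0.0917
```

{"op": "jog_arm", "data": {
  "plan": [
    {"dx":-3.64,"dy":-3.2,"dz":0,"wx":0,"wy":0,"wz":0},
    {"dx":-3.64,"dy":-3.2,"dz":0,"wx":0,"wy":0,"wz":0},
    {"dx":-3.64,"dy":-3.2,"dz":0,"wx":0,"wy":0,"wz":0},
    {"dx":-3.64,"dy":-3.2,"dz":0,"wx":0,"wy":0,"wz":0},
    {"dx":-3.64,"dy":-3.2,"dz":0,"wx":0,"wy":0,"wz":0},
    {"dx":-3.64,"dy":-3.2,"dz":0,"wx":0,"wy":0,"wz":0},
    {"dx":-3.64,"dy":-3.2,"dz":0,"wx":0,"wy":0,"wz":0}
  ]
}}

```text
clock: 1.05
position: [0.4353, 0.1762, 0.2268]
orientation: [0.204, 0.979, 0.0, 0.0]
wrist_force: [0.5, 0.5, -0.7]
gripper_width: 0.0918
```

{"op": "jog_arm", "data": {
  "plan": [
    {"dx":-3.64,"dy":-3.2,"dz":0,"wx":0,"wy":0,"wz":0},
    {"dx":-3.64,"dy":-3.2,"dz":0,"wx":0,"wy":0,"wz":0},
    {"dx":-3.64,"dy":-3.2,"dz":0,"wx":0,"wy":0,"wz":0},
    {"dx":-3.64,"dy":-3.2,"dz":0,"wx":0,"wy":0,"wz":0},
    {"dx":-3.64,"dy":-3.2,"dz":0,"wx":0,"wy":0,"wz":0},
    {"dx":-3.64,"dy":-3.2,"dz":0,"wx":0,"wy":0,"wz":0},
    {"dx":-3.64,"dy":-3.2,"dz":0,"wx":0,"wy":0,"wz":0}
  ]
}}

```text
clock: 1.75
position: [0.5795, -0.1307, 0.2266]
orientation: [0.204, 0.979, 0.0, -0.0]
wrist_force: [1.0, 1.2, 0.8]
gripper_width: 0.0915
```

{"op": "jog_arm", "data": {
  "plan": [
    {"dx":0,"dy":0,"dz":0,"wx":0,"wy":0,"wz":0.145},
    {"dx":0,"dy":0,"dz":0,"wx":0,"wy":0,"wz":0.145},
    {"dx":0,"dy":0,"dz":0,"wx":0,"wy":0,"wz":0.145},
    {"dx":0,"dy":0,"dz":0,"wx":0,"wy":0,"wz":0.145},
    {"dx":0,"dy":0,"dz":0,"wx":0,"wy":0,"wz":0.145}
  ]
}}

```text
clock: 2.25
position: [0.5788, -0.1289, 0.2264]
orientation: [0.54, 0.841, -0.0, -0.0]
wrist_force: [-0.1, 0.3, -0.5]
gripper_width: 0.0917
```

{"op": "jog_arm", "data": {
  "plan": [
    {"dx":0,"dy":0,"dz":0,"wx":0,"wy":0,"wz":0.145},
    {"dx":0,"dy":0,"dz":0,"wx":0,"wy":0,"wz":0.145},
    {"dx":0,"dy":0,"dz":0,"wx":0,"wy":0,"wz":0.145},
    {"dx":0,"dy":0,"dz":0,"wx":0,"wy":0,"wz":0.145},
    {"dx":0,"dy":0,"dz":0,"wx":0,"wy":0,"wz":0.145},
    {"dx":0,"dy":0,"dz":0,"wx":0,"wy":0,"wz":0}
  ]
}}

```text
clock: 2.85
position: [0.5789, -0.1287, 0.2264]
orientation: [0.802, 0.597, -0.0, -0.0]
wrist_force: [-0.2, 0.4, -0.2]
gripper_width: 0.0921
```

```bash
python3 - <<'E'
from h import *
from plant import robot
togo([.5797,-.1284,.2],pose(1.275,0))
c=robot.capture("wrist");pickle.dump(c,open("w1.pkl","wb"))
cv2.imwrite("pics/w2.png",c["img"][:,:,::-1])
for p in ((.5797,-.1284,.064),(.6156,-.0134,.0533)): print(proj(c,p))
for a,ce,m in blobs(c["img"],*P,100): print(a,ce,cv2.boxPoints(cv2.minAreaRect(np.argwhere(m)[:,::-1].astype(np.int32))).tolist())
E
```

```text
t 2.85 pos [ 0.5789 -0.1287  0.2264] F [-0.2  0.4 -0.2] w 0.0921
shift cm (tool now) [0.05 0.07 2.64] turn [-0.0007  0.0004  0.0038] shift cm (tool target) [0.05 0.06 2.64]
[258.16010965 179.70880314]
[259.44706525  67.7037445 ]
791 [257.43362832 184.29582807] [[250.99996948242188, 151.99998474121094], [263.9999694824219, 151.99998474121094], [263.9999694824219, 215.99998474121094], [250.99996948242188, 215.99998474121094]]
642 [ 42.23208723 170.14018692] [[27.0, 158.0], [60.0, 158.0], [60.0, 183.0], [27.0, 183.0]]
```

View pics/w2.png

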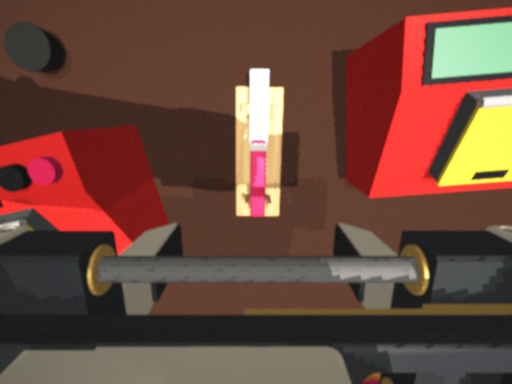

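The handle lies straight under the tool at (258,180), with the tip at (259,68). Both match the predictions, so I'll go down and grasp.

{"op": "jog_arm", "data": {
  "plan": [
    {"dx":0,"dy":0,"dz":3,"wx":0,"wy":0,"wz":0},
    {"dx":0,"dy":0,"dz":3,"wx":0,"wy":0,"wz":0},
    {"dx":0,"dy":0,"dz":3,"wx":0,"wy":0,"wz":0},
    {"dx":0,"dy":0,"dz":3,"wx":0,"wy":0,"wz":0}
  ]
}}

```text
clock: 3.3
position: [0.579, -0.1288, 0.1056]
orientation: [0.8, 0.6, 0.0, -0.0]
wrist_force: [0.4, 0.5, 0.8]
gripper_width: 0.0918
```

{"op": "jog_arm", "data": {
  "plan": [
    {"dx":0.05,"dy":0.05,"dz":2,"wx":0,"wy":0,"wz":0},
    {"dx":0,"dy":0,"dz":2,"wx":0,"wy":0,"wz":0},
    {"dx":0,"dy":0,"dz":2,"wx":0,"wy":0,"wz":0},
    {"dx":0,"dy":0,"dz":1.3,"wx":0,"wy":0,"wz":0},
    {"dx":0,"dy":0,"dz":0,"wx":0,"wy":0,"wz":0}
  ]
}}

```text
clock: 3.8
position: [0.5786, -0.1283, 0.0322]
orientation: [0.801, 0.598, -0.001, -0.001]
wrist_force: [0.1, -0.6, 0.8]
gripper_width: 0.0922
```

{"op": "jog_arm", "data": {
  "plan": [
    {"dx":0,"dy":0,"dz":0,"wx":0,"wy":0,"wz":0},
    {"dx":0,"dy":0,"dz":0,"wx":0,"wy":0,"wz":0},
    {"dx":0,"dy":0,"dz":0,"wx":0,"wy":0,"wz":0},
    {"dx":0,"dy":0,"dz":0,"wx":0,"wy":0,"wz":0},
    {"dx":0,"dy":0,"dz":0,"wx":0,"wy":0,"wz":0},
    {"dx":0,"dy":0,"dz":0,"wx":0,"wy":0,"wz":0},
    {"dx":0,"dy":0,"dz":0,"wx":0,"wy":0,"wz":0},
    {"dx":0,"dy":0,"dz":0,"wx":0,"wy":0,"wz":0}
  ],
  "gripper": 1,
  "squeeze": 40
}}

```text
clock: 4.6
position: [0.5797, -0.1287, 0.0337]
orientation: [0.802, 0.597, 0.0, -0.0]
wrist_force: [0.4, -0.3, 0.3]
gripper_width: 0.0325
```

{"op": "jog_arm", "data": {
  "plan": [
    {"dx":0,"dy":0,"dz":0,"wx":0,"wy":0,"wz":0},
    {"dx":0,"dy":0,"dz":0,"wx":0,"wy":0,"wz":0},
    {"dx":0,"dy":0,"dz":0,"wx":0,"wy":0,"wz":0},
    {"dx":0,"dy":0,"dz":0,"wx":0,"wy":0,"wz":0},
    {"dx":0,"dy":0,"dz":0,"wx":0,"wy":0,"wz":0}
  ]
}}

```text
clock: 5.1
position: [0.5797, -0.1286, 0.0337]
orientation: [0.802, 0.598, 0.0, -0.0]
wrist_force: [-0.2, 0.1, 0.1]
gripper_width: 0.018
```

{"op": "jog_arm", "data": {
  "plan": [
    {"dx":0,"dy":0,"dz":-1,"wx":0,"wy":0,"wz":0},
    {"dx":0,"dy":0,"dz":-2,"wx":0,"wy":0,"wz":0},
    {"dx":0,"dy":0,"dz":-3,"wx":0,"wy":0,"wz":0},
    {"dx":0,"dy":0,"dz":-3,"wx":0,"wy":0,"wz":0},
    {"dx":0,"dy":0,"dz":-3,"wx":0,"wy":0,"wz":0},
    {"dx":0,"dy":0,"dz":-3,"wx":0,"wy":0,"wz":0},
    {"dx":0,"dy":0,"dz":-3,"wx":0,"wy":0,"wz":0},
    {"dx":0,"dy":0,"dz":0,"wx":0,"wy":0,"wz":0}
  ]
}}

```text
clock: 5.9
position: [0.5816, -0.1298, 0.2184]
orientation: [0.802, 0.597, 0.003, 0.002]
wrist_force: [0.4, -1.8, 0.2]
gripper_width: 0.0179
```

```bash
python3 - <<'E'
from h import *
from plant import robot
togo([.5797,-.1284,.2],pose(1.28,0))
c=robot.capture("wrist");pickle.dump(c,open("w3.pkl","wb"))
for n in("scene","top"): pickle.dump(robot.capture(n),open(f"{n}3.pkl","wb"))
cv2.imwrite("pics/w3.png",c["img"][:,:,::-1])
for a,ce,m in blobs(c["img"],*P,100)+blobs(c["img"],*Y,100): print(a,ce,cv2.boxPoints(cv2.minAreaRect(np.argwhere(m)[:,::-1].astype(np.int32))).tolist())
E
```

```text
t 5.9 pos [ 0.5816 -0.1298  0.2184] F [ 0.4 -1.8  0.2] w 0.0179
shift cm (tool now) [ 0.08 -0.23  1.84] turn [ 0.0068 -0.0013  0.0001] shift cm (tool target) [ 0.08 -0.22  1.84]
613 [ 28.22022838 172.53181077] [[9.000007629394531, 171.00001525878906], [26.50000762939453, 153.50001525878906], [48.00000762939453, 175.00001525878906], [30.50000762939453, 192.50001525878906]]
187 [258.05347594 181.39037433] [[241.0, 179.0], [275.0, 179.0], [275.0, 184.0], [241.0, 184.0]]
1720 [257.37151163 228.36337209] [[240.0, 203.0], [275.0, 203.0], [275.0, 255.0], [240.0, 255.0]]
758 [256.89709763 294.89973615] [[242.0, 283.0], [272.0, 283.0], [272.0, 307.0], [242.0, 307.0]]
3781 [483.04284581 148.96958477] [[439.0, 106.0], [511.0, 106.0], [511.0, 186.0], [439.0, 186.0]]
```

View pics/w3.png

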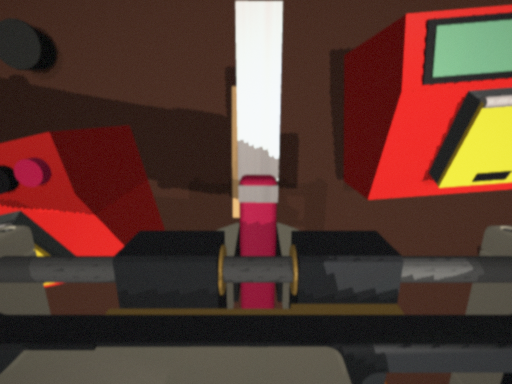

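The grasp is good: the blade is straight ahead with its tip at about (259,1), and the handle is between the pads at (258,240). Next is the pre-insert pose.

```bash
cat >> h.py <<'E'
TIP=np.array([.120,0,-.0183])
def bay(O,yaw,b): # bay coords (m)->world
    x=np.array([np.cos(yaw)*np.cos(np.pi/6),np.sin(yaw)*np.cos(np.pi/6),.5]);y=np.array([-np.sin(yaw),np.cos(yaw),0])
    return np.array([O[0],O[1],.115])+np.column_stack([x,y,np.cross(x,y)])@np.array(b)
def tiptcp(O,yaw,b,pitch=np.pi/6):
    R=pose(yaw,pitch);return bay(O,yaw,b)-R.apply(TIP),R
E
python3 - <<'E'
from h import *
c=pickle.load(open("w3.pkl","rb"));from plant import robot
s=robot.get_state();C=Rn.from_quat(s["orientation"])
print("tip pred px",proj(c,s["position"]+C.apply(TIP)), proj(c,s["position"]+C.apply(TIP+[0,0.01,0])))
p,R=tiptcp((.578,.2085),1.30,(-.04,0,0));print(p)
togo(p,R)
E
```

```text
tip pred px [251.60999427   1.99666303] [274.27969507   2.05081802]
[0.54338189 0.08380202 0.01915174]
t 6.05 pos [ 0.5793 -0.1284  0.2135] F [ 0.5  0.1 -1.1] w 0.0176
shift cm (tool now) [19.3  -9.5  19.45] turn [ 0.0046  0.5232 -0.0188] shift cm (tool target) [ 7.16 -9.13 26.57]
```

{"op": "jog_arm", "data": {
  "plan": [
    {"dx":0,"dy":0,"dz":0,"wx":0,"wy":0.131,"wz":-0.0188},
    {"dx":0,"dy":0,"dz":0,"wx":0,"wy":0.131,"wz":0},
    {"dx":0,"dy":0,"dz":0,"wx":0,"wy":0.131,"wz":0},
    {"dx":0,"dy":0,"dz":0,"wx":0,"wy":0.131,"wz":0},
    {"dx":0,"dy":0,"dz":0,"wx":0,"wy":0,"wz":0}
  ]
}}

```text
clock: 6.55
position: [0.5769, -0.1342, 0.211]
orientation: [0.772, 0.58, 0.207, -0.157]
wrist_force: [-0.7, -1.5, -1.3]
gripper_width: 0.018
```

{"op": "jog_arm", "data": {
  "plan": [
    {"dx":1,"dy":-2,"dz":0,"wx":0,"wy":0,"wz":0},
    {"dx":2,"dy":-2.5,"dz":0,"wx":0,"wy":0,"wz":0},
    {"dx":2,"dy":-2.5,"dz":2,"wx":0,"wy":0,"wz":0},
    {"dx":2,"dy":-2,"dz":3,"wx":0,"wy":0,"wz":0},
    {"dx":0,"dy":0,"dz":3,"wx":0,"wy":0,"wz":0},
    {"dx":0,"dy":0,"dz":3,"wx":0,"wy":0,"wz":0},
    {"dx":0,"dy":0,"dz":3,"wx":0,"wy":0,"wz":0},
    {"dx":0,"dy":0,"dz":0,"wx":0,"wy":0,"wz":0}
  ]
}}

```text
clock: 7.35
position: [0.5254, 0.0247, 0.1241]
orientation: [0.768, 0.586, 0.204, -0.159]
wrist_force: [-0.4, 0.3, -1.5]
gripper_width: 0.0176
```

```bash
python3 - <<'E'
from h import *
from plant import robot
O,yaw=(.578,.2085),1.30
p,R=tiptcp(O,yaw,(-.04,0,0));togo(p,R)
c=robot.capture("wrist");pickle.dump(c,open("w4.pkl","wb"))
cv2.imwrite("pics/w4.png",c["img"][:,:,::-1])
for b in((0,.043,.0075),(0,-.043,.0075),(.084,.043,.0075),(.084,-.043,.0075),(0,.038,0),(0,-.038,0)):print(b,proj(c,bay(O,yaw,b)).round(1))
for a,ce,m in blobs(c["img"],*Y,400): print(a,ce,cv2.approxPolyDP(max(cv2.findContours(m.astype(np.uint8),0,2)[0],key=len),4,True).reshape(-1,2).tolist())
E
```

```text
t 7.35 pos [0.5254 0.0247 0.1241] F [-0.4  0.3 -1.5] w 0.0176
shift cm (tool now) [ 0.11  0.24 12.17] turn [-0.0071  0.0009  0.0006] shift cm (tool target) [ 0.1   0.15 12.18]
(0, 0.043, 0.0075) [204.9  -4.8]
(0, -0.043, 0.0075) [316.3  -5. ]
(0.084, 0.043, 0.0075) [ 199.  -144.4]
(0.084, -0.043, 0.0075) [ 323.2 -145. ]
(0, 0.038, 0) [212.9  -1. ]
(0, -0.038, 0) [308.2  -1.2]
```

View pics/w4.png

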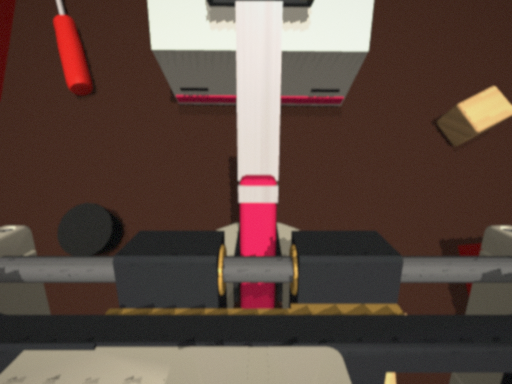

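The picture shows the blade aimed at the middle of the logger. The front's top edge is at row about 50 (columns 161–370) and its base is at row about 103 (columns 178–343). I'll measure the front's edges with rays.

```bash
python3 - <<'E'
from h import *
c=pickle.load(open("w4.pkl","rb"));g=cv2.cvtColor(c["img"],cv2.COLOR_RGB2GRAY).astype(float)
O,yaw=np.array((.578,.2085)),1.30
f=np.array([np.cos(yaw),np.sin(yaw)]);l=np.array([-f[1],f[0]])
def lw(x,y,z): return np.r_[O+x*f+y*l,z]
for y in(.095,-.095): print("pred",proj(c,lw(-.022,y,.087)).round(1),proj(c,lw(-.022,y,0)).round(1))
def edge(cols,r0,r1):
    out=[]
    for u in cols:
        d=np.diff(cv2.GaussianBlur(g,(5,1),0)[r0:r1,u]);k=np.argmin(d);out.append((u,r0+k+.5))
    return np.array(out)
for nm,z,r0,r1,cols in(("top",.087,40,62,(180,200,220,295,315,335,355)),("base",0,97,112,(185,200,215,225,290,305,320,335))):
    e=edge(cols,r0,r1);w=np.array([ray(c,u,v,z)[:2] for u,v in e]);rel=w-O
    print(nm,e[:,1],"x",(rel@f*1e3).round(1),"y",(rel@l*1e3).round(1))
print("corners top",[( (ray(c,u,50.5,.087)[:2]-O)@np.c_[f,l]*1e3).round(1) for u in(161,371)])
E
```

```text
pred [151.9  48.3] [179.  103.4]
pred [369.3  48.2] [341.4 103.6]
top [49.5 49.5 49.5 50.5 50.5 50.5 51.5] x [-23.3 -23.3 -23.3 -24.4 -24.4 -24.4 -25.4] y [ 70.2  52.7  35.2 -30.2 -47.6 -65.  -82.3]
base [104.5  97.5  97.5  97.5  97.5  97.5  98.5  98.5] x [-23.4 -14.1 -14.1 -14.1 -14.1 -14.  -15.4 -15.3] y [ 87.9  70.8  53.1  41.3 -35.2 -52.8 -70.4 -88. ]
corners top [array([-24.3,  86.8]), array([-24.4, -96.2])]
```

```bash
python3 - <<'E'
from h import *
O,yaw=(.5777,.2075),1.29
p,R=tiptcp(O,yaw,(-.025,0,0));togo(p,R)
E
```

```text
t 7.4 pos [0.5264 0.0228 0.1258] F [-0.8  0.1  0.3] w 0.0177
shift cm (tool now) [ 1.57 -0.06 12.35] turn [-0.009   0.001   0.0088] shift cm (tool target) [ 1.56 -0.18 12.35]
```

{"op": "jog_arm", "data": {
  "plan": [
    {"dx":0,"dy":-0.1,"dz":2,"wx":-0.009,"wy":0,"wz":0.009},
    {"dx":0,"dy":0,"dz":3,"wx":0,"wy":0,"wz":0},
    {"dx":0,"dy":0,"dz":3,"wx":0,"wy":0,"wz":0},
    {"dx":0,"dy":0,"dz":3,"wx":0,"wy":0,"wz":0},
    {"dx":0.5,"dy":0,"dz":1,"wx":0,"wy":0,"wz":0},
    {"dx":1,"dy":0,"dz":0.35,"wx":0,"wy":0,"wz":0},
    {"dx":0,"dy":0,"dz":0,"wx":0,"wy":0,"wz":0},
    {"dx":0,"dy":0,"dz":0,"wx":0,"wy":0,"wz":0}
  ]
}}

```text
clock: 8.2
position: [0.5492, 0.0928, 0.0296]
orientation: [0.772, 0.58, 0.209, -0.153]
wrist_force: [0.3, -0.3, -0.4]
gripper_width: 0.0179
```

```bash
python3 - <<'E'
from h import *
from plant import robot
O,yaw=(.5777,.2075),1.29
for i in range(3):
    c=robot.capture("wrist")
    p,R=tiptcp(O,yaw,(-.010,0,0));togo(p,R)
pickle.dump(c,open("w5.pkl","wb"));
s=robot.capture("scene");pickle.dump(s,open("s5.pkl","wb"))
a=cv2.resize(s["img"][110:210,270:390,::-1],None,fx=4.5,fy=4.5,interpolation=cv2.INTER_CUBIC)
b=cv2.resize(c["img"][0:130,190:330,::-1],None,fx=4.2,fy=4.2)[:450,:]
cv2.imwrite("pics/c5.png",np.hstack([a[:450,:400],b[:450,:400]]))
for q in((0,.043,.0075),(0,-.043,.0075),(0,.038,-.0035),(0,-.038,-.0035),(0,0.038,.0035)):print(q,proj(c,bay(O,yaw,q)).round(1),proj(s,bay(O,yaw,q)).round(1))
for q in((-.025,.01,0.00125),(-.025,-.01,.00125)):print(q,"tip",proj(c,bay(O,yaw,q)).round(1),proj(s,bay(O,yaw,q)).round(1))
E
```

```text
t 8.25 pos [0.5491 0.0925 0.0293] F [-0.1 -0.2 -0.6] w 0.0179
shift cm (tool now) [ 1.54 -0.44  0.33] turn [ 0.0076 -0.0006  0.0004] shift cm (tool target) [ 1.54 -0.44  0.33]
t 8.3 pos [0.5489 0.0925 0.0291] F [ 0.4  0.4 -0.3] w 0.0181
shift cm (tool now) [ 1.55 -0.43  0.32] turn [ 0.0074 -0.0005  0.0001] shift cm (tool target) [ 1.55 -0.42  0.32]
t 8.35 pos [0.5488 0.0925 0.0289] F [-0.2  0.5 -0.6] w 0.0178
shift cm (tool now) [ 1.57 -0.41  0.3 ] turn [ 0.0071 -0.0004 -0.0003] shift cm (tool target) [ 1.57 -0.41  0.3 ]
(0, 0.043, 0.0075) [135.4 -82.7] [312.3 169. ]
(0, -0.043, 0.0075) [358.1 -81.5] [320.1 183.1]
(0, 0.038, -0.0035) [157.8 -65.3] [314.  171.7]
(0, -0.038, -0.0035) [337.3 -64.4] [320.9 184.2]
(0, 0.038, 0.0035) [152.  -75.9] [313.2 170.5]
(-0.025, 0.01, 0.00125) tip [224.8  -1.5] [309.8 179. ]
(-0.025, -0.01, 0.00125) tip [271.2  -1.4] [311.6 182.3]
```

View pics/c5.png

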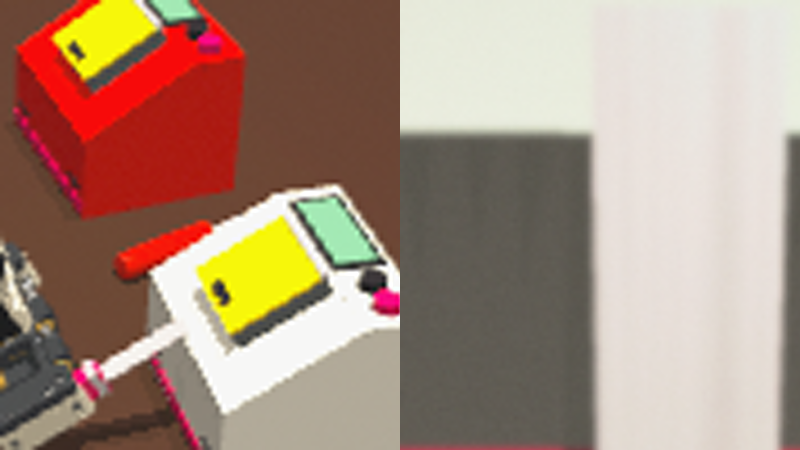

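The scene crop (left) shows the blade tip at crop (183,325), just short of the cover's lower edge, whose yellow corners are at (197,272) and (237,333). The wrist crop shows only the blade. I'll correct the residuals and settle before inserting.

{"op": "jog_arm", "data": {
  "plan": [
    {"dx":0,"dy":-0.4,"dz":0.3,"wx":0.007,"wy":0,"wz":0},
    {"dx":0.7,"dy":0,"dz":0,"wx":0,"wy":0,"wz":0},
    {"dx":0.7,"dy":0,"dz":0,"wx":0,"wy":0,"wz":0},
    {"dx":0,"dy":0,"dz":0,"wx":0,"wy":0,"wz":0},
    {"dx":0,"dy":0,"dz":0,"wx":0,"wy":0,"wz":0}
  ]
}}

```text
clock: 8.9
position: [0.5484, 0.1079, 0.0326]
orientation: [0.771, 0.581, 0.207, -0.156]
wrist_force: [-0.0, -0.4, -1.1]
gripper_width: 0.0177
```

```bash
python3 - <<'E'
from h import *
from plant import robot
O,yaw=(.5777,.2075),1.29
s=robot.capture("scene");c=robot.capture("wrist");p,R=tiptcp(O,yaw,(0.02,0,0));togo(p,R)
st=robot.get_state();C=Rn.from_quat(st["orientation"])
print("tip pred scene",proj(s,st["position"]+C.apply(TIP)))
a=cv2.resize(s["img"][140:200,290:350,::-1],None,fx=10,fy=10,interpolation=cv2.INTER_CUBIC)
pickle.dump((s,c),open("s6.pkl","wb"));cv2.imwrite("pics/c6.png",a)
E
```

```text
t 9.0 pos [0.5483 0.1074 0.0324] F [ 0.2 -0.5 -1.7] w 0.0177
shift cm (tool now) [ 3.17  0.05 -0.11] turn [-0.0015 -0.0003 -0.0001] shift cm (tool target) [ 3.17  0.05 -0.11]
tip pred scene [314.17542402 179.04197189]
```

View pics/c6.png

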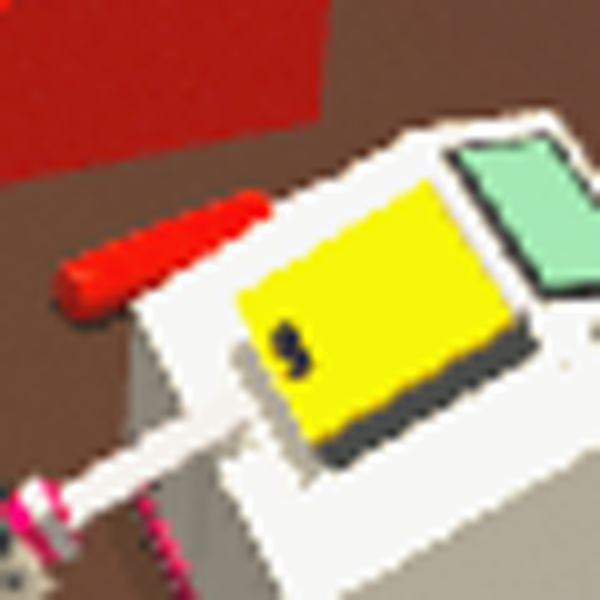

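The tip shows at crop (252,400), about 1 cm before the grey sill under the yellow edge that runs (240,292)–(310,443). All of this agrees with the predictions to within 1 px, so I'll insert gently.

{"op": "jog_arm", "data": {
  "plan": [
    {"dx":0.3,"dy":0,"dz":-0.1,"wx":0,"wy":0,"wz":0},
    {"dx":0.4,"dy":0,"dz":0,"wx":0,"wy":0,"wz":0},
    {"dx":0.4,"dy":0,"dz":0,"wx":0,"wy":0,"wz":0},
    {"dx":0.4,"dy":0,"dz":0,"wx":0,"wy":0,"wz":0},
    {"dx":0.4,"dy":0,"dz":0,"wx":0,"wy":0,"wz":0},
    {"dx":0,"dy":0,"dz":0,"wx":0,"wy":0,"wz":0}
  ]
}}

```text
clock: 9.6
position: [0.5528, 0.1237, 0.0431]
orientation: [0.771, 0.581, 0.207, -0.157]
wrist_force: [-0.2, -0.4, -0.4]
gripper_width: 0.0178
```

```bash
python3 - <<'E'
from h import *
O,yaw=(.5777,.2075),1.29
p,R=tiptcp(O,yaw,(0.03,0,0));togo(p,R)
E
```

```text
t 9.6 pos [0.5528 0.1237 0.0431] F [-0.2 -0.4 -0.4] w 0.0178
shift cm (tool now) [ 2.17  0.07 -0.02] turn [-0.0019 -0.001   0.0009] shift cm (tool target) [ 2.17  0.07 -0.02]
```

No contact force. I'll go on.

{"op": "jog_arm", "data": {
  "plan": [
    {"dx":0.4,"dy":0,"dz":0,"wx":0,"wy":0,"wz":0},
    {"dx":0.4,"dy":0,"dz":0,"wx":0,"wy":0,"wz":0},
    {"dx":0.4,"dy":0,"dz":0,"wx":0,"wy":0,"wz":0},
    {"dx":0.4,"dy":0,"dz":0,"wx":0,"wy":0,"wz":0},
    {"dx":0.4,"dy":0,"dz":0,"wx":0,"wy":0,"wz":0},
    {"dx":0.2,"dy":0,"dz":0,"wx":0,"wy":0,"wz":0},
    {"dx":0,"dy":0,"dz":0,"wx":0,"wy":0,"wz":0}
  ]
}}

```text
clock: 10.3
position: [0.558, 0.1415, 0.054]
orientation: [0.772, 0.581, 0.207, -0.156]
wrist_force: [0.5, -0.4, -0.4]
gripper_width: 0.0179
```

```bash
python3 - <<'E'
from h import *
from plant import robot
O,yaw=(.5777,.2075),1.29
s=robot.capture("scene");c=robot.capture("wrist");p,R=tiptcp(O,yaw,(0.03,0,0));togo(p,R)
a=cv2.resize(s["img"][140:200,290:350,::-1],None,fx=6.67,fy=6.67,interpolation=cv2.INTER_CUBIC)
b=cv2.resize(c["img"][0:200,150:350,::-1],None,fx=2,fy=2)
pickle.dump((s,c),open("s7.pkl","wb"));cv2.imwrite("pics/c7.png",np.hstack([a[:400,:400],b]))
E
```

```text
t 10.4 pos [0.5579 0.1411 0.0537] F [ 0.2  0.2 -1. ] w 0.0181
shift cm (tool now) [ 0.07  0.06 -0.01] turn [-0.0016 -0.0003 -0.0002] shift cm (tool target) [ 0.07  0.06 -0.01]
```

View pics/c7.png

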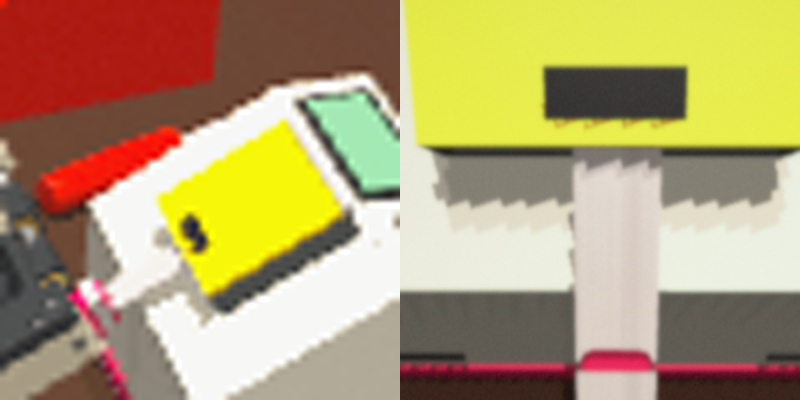

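The wrist crop (right) shows the blade passing under the yellow edge at (617,150), with the cover shut; the tip is about 29 mm in. I'll lever along an arc about the hinge.

{"op": "jog_arm", "data": {
  "plan": [
    {"dx":0,"dy":0,"dz":-0.5,"wx":0,"wy":0,"wz":0},
    {"dx":0.06,"dy":0,"dz":-0.54,"wx":0,"wy":0,"wz":0},
    {"dx":0.18,"dy":0,"dz":-0.79,"wx":0,"wy":0,"wz":0},
    {"dx":0.3,"dy":0,"dz":-0.75,"wx":0,"wy":0,"wz":0},
    {"dx":0.4,"dy":0,"dz":-0.7,"wx":0,"wy":0,"wz":0},
    {"dx":0,"dy":0,"dz":0,"wx":0,"wy":0,"wz":0}
  ]
}}

```text
clock: 11.0
position: [0.5565, 0.1331, 0.0884]
orientation: [0.772, 0.581, 0.207, -0.156]
wrist_force: [0.3, 0.1, -0.7]
gripper_width: 0.0177
```

```bash
python3 - <<'E'
from h import *
from plant import robot
O,yaw=(.5777,.2075),1.29
s=robot.capture("scene");c=robot.capture("wrist");p,R=tiptcp(O,yaw,(0.0394,0,0.0328));togo(p,R)
a=cv2.resize(s["img"][140:200,290:350,::-1],None,fx=6.67,fy=6.67,interpolation=cv2.INTER_CUBIC)
b=cv2.resize(c["img"][0:200,150:350,::-1],None,fx=2,fy=2)
pickle.dump((s,c),open("s8.pkl","wb"));cv2.imwrite("pics/c8.png",np.hstack([a[:400,:400],b]))
E
```

```text
t 11.1 pos [0.5562 0.1333 0.0875] F [ 0.2 -0.2 -0.2] w 0.0179
shift cm (tool now) [0.   0.01 0.03] turn [-0.0007 -0.0011  0.0004] shift cm (tool target) [0.   0.01 0.03]
```

View pics/c8.png

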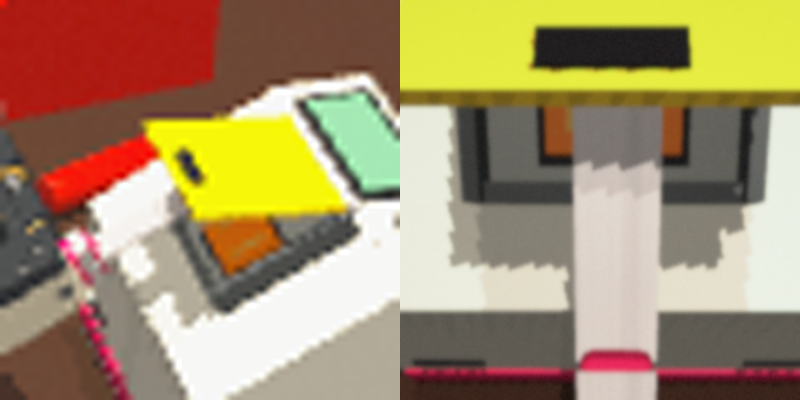

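The cover is lifted about 35° on the blade, and the orange cartridge is visible beneath it. I'll continue the arc.

{"op": "jog_arm", "data": {
  "plan": [
    {"dx":0.51,"dy":0,"dz":-0.63,"wx":0,"wy":0,"wz":0},
    {"dx":0.59,"dy":0,"dz":-0.55,"wx":0,"wy":0,"wz":0},
    {"dx":0.67,"dy":0,"dz":-0.45,"wx":0,"wy":0,"wz":0},
    {"dx":0.73,"dy":0,"dz":-0.35,"wx":0,"wy":0,"wz":0},
    {"dx":0.78,"dy":0,"dz":-0.24,"wx":0,"wy":0,"wz":0},
    {"dx":0.8,"dy":0,"dz":-0.12,"wx":0,"wy":0,"wz":0},
    {"dx":0.81,"dy":0,"dz":0,"wx":0,"wy":0,"wz":0},
    {"dx":0,"dy":0,"dz":0,"wx":0,"wy":0,"wz":0}
  ]
}}

```text
clock: 11.9
position: [0.5647, 0.1643, 0.1325]
orientation: [0.771, 0.581, 0.207, -0.157]
wrist_force: [-0.7, 1.0, -0.4]
gripper_width: 0.0176
```

```bash
python3 - <<'E'
from h import *
from plant import robot
O,yaw=(.5777,.2075),1.29
s=robot.capture("scene");p,R=tiptcp(O,yaw,(0.0883,0,0.056));togo(p,R)
pickle.dump(s,open("s9.pkl","wb"))
def lipang(s):
    for a,ce,m in blobs(s["img"],(22,90,60),(34,255,255),60):
        if abs(ce-[327,170]).max()<40: print("yellow",a,ce.round(1),cv2.approxPolyDP(max(cv2.findContours(m.astype(np.uint8),0,2)[0],key=len),2,True).reshape(-1,2).tolist())
lipang(s)
for th in(1.4,1.5,1.6,1.7,1.8,1.9):
    print(th,[proj(s,bay(O,yaw,(.084-.084*np.cos(th),y,.0035+.084*np.sin(th)))).round(1).tolist() for y in(.043,-.043)])
E
```

```text
t 11.95 pos [0.5645 0.1637 0.132 ] F [ 0.3  0.2 -1.5] w 0.0182
shift cm (tool now) [-0.06  0.06 -0.01] turn [-0.0019 -0.0012  0.0014] shift cm (tool target) [-0.06  0.06 -0.01]
yellow 101 [334.8 155. ] [[327, 140], [342, 170], [337, 155]]
1.4 [[320.1, 143.7], [328.6, 157.2]]
1.5 [[322.0, 142.2], [330.7, 155.7]]
1.6 [[324.1, 140.9], [332.9, 154.3]]
1.7 [[326.3, 139.7], [335.2, 153.0]]
1.8 [[328.6, 138.7], [337.6, 152.0]]
1.9 [[330.9, 137.9], [340.1, 151.2]]
```

The cover's lip is at about (327,140)–(337,155), which fits roughly 1.7 rad. I'll give it a little more, then back the blade straight out.

{"op": "jog_arm", "data": {
  "plan": [
    {"dx":0.5,"dy":0,"dz":0.05,"wx":0,"wy":0,"wz":0},
    {"dx":0,"dy":0,"dz":0,"wx":0,"wy":0,"wz":0},
    {"dx":-0.5,"dy":0,"dz":0,"wx":0,"wy":0,"wz":0},
    {"dx":-2,"dy":0,"dz":-0.5,"wx":0,"wy":0,"wz":0},
    {"dx":-3,"dy":0,"dz":-1.5,"wx":0,"wy":0,"wz":0},
    {"dx":-3.5,"dy":0,"dz":-2.5,"wx":0,"wy":0,"wz":0},
    {"dx":-3.5,"dy":0,"dz":-2.5,"wx":0,"wy":0,"wz":0},
    {"dx":-3.5,"dy":0,"dz":-2,"wx":0,"wy":0,"wz":0}
  ]
}}

```text
clock: 12.75
position: [0.5142, -0.0116, 0.1319]
orientation: [0.772, 0.581, 0.207, -0.156]
wrist_force: [1.0, -0.1, -1.1]
gripper_width: 0.0178
```

{"op": "jog_arm", "data": {
  "plan": [
    {"dx":-2,"dy":0,"dz":0,"wx":0,"wy":0,"wz":0},
    {"dx":0,"dy":0,"dz":0,"wx":0,"wy":-0.13,"wz":0},
    {"dx":0,"dy":0,"dz":0,"wx":0,"wy":-0.13,"wz":0},
    {"dx":0,"dy":0,"dz":0,"wx":0,"wy":-0.13,"wz":0},
    {"dx":0,"dy":0,"dz":0,"wx":0,"wy":-0.13,"wz":0},
    {"dx":0,"dy":0,"dz":0,"wx":0,"wy":0,"wz":0}
  ]
}}

```text
clock: 13.35
position: [0.5111, -0.0195, 0.1211]
orientation: [0.795, 0.606, 0.0, -0.001]
wrist_force: [-0.6, 1.1, -1.2]
gripper_width: 0.0178
```

```bash
python3 - <<'E'
from h import *
from plant import robot
O,yaw=(.5777,.2075),1.29
s=robot.capture("scene");c=robot.capture("wrist");togo((.5797,-.1286,.0337),pose(1.28,0))
pickle.dump((s,c),open("s10.pkl","wb"))
for a,ce,m in blobs(s["img"],(22,90,60),(34,255,255),60):
    if abs(ce-[327,170]).max()<40: print("yellow",a,ce.round(1),cv2.approxPolyDP(max(cv2.findContours(m.astype(np.uint8),0,2)[0],key=len),2,True).reshape(-1,2).tolist())
for a,ce,m in blobs(c["img"],*P,100): print(a,ce,cv2.boxPoints(cv2.minAreaRect(np.argwhere(m)[:,::-1].astype(np.int32))).tolist())
E
```

```text
t 13.45 pos [ 0.5098 -0.0245  0.1211] F [ 0.1 -1.3 -0.5] w 0.0181
shift cm (tool now) [-8.15  9.58  8.68] turn [-0.0024 -0.0049  0.0145] shift cm (tool target) [-7.97  9.68  8.74]
yellow 126 [335.4 154.5] [[328, 140], [333, 156], [342, 170], [337, 151]]
277 [257.83032491 180.13718412] [[241.0, 176.0], [275.0, 176.0], [275.0, 184.0], [241.0, 184.0]]
1805 [257.43434903 229.07479224] [[240.0, 204.0], [275.0, 204.0], [275.0, 255.0], [240.0, 255.0]]
805 [256.99378882 294.79503106] [[241.0, 283.0], [273.0, 283.0], [273.0, 307.0], [241.0, 307.0]]
```

{"op": "jog_arm", "data": {
  "plan": [
    {"dx":0,"dy":2.5,"dz":0,"wx":0,"wy":-0.004,"wz":0.0145},
    {"dx":0,"dy":3,"dz":0,"wx":0,"wy":0,"wz":0},
    {"dx":-1,"dy":3,"dz":0,"wx":0,"wy":0,"wz":0},
    {"dx":-3,"dy":1.1,"dz":0,"wx":0,"wy":0,"wz":0},
    {"dx":-3,"dy":0,"dz":0,"wx":0,"wy":0,"wz":0},
    {"dx":-1,"dy":0,"dz":0,"wx":0,"wy":0,"wz":0},
    {"dx":0,"dy":0,"dz":0,"wx":0,"wy":0,"wz":0},
    {"dx":0,"dy":0,"dz":0,"wx":0,"wy":0,"wz":0}
  ]
}}

```text
clock: 14.25
position: [0.5783, -0.1303, 0.1212]
orientation: [0.804, 0.595, 0.0, -0.001]
wrist_force: [0.6, 0.9, -0.6]
gripper_width: 0.0179
```

```bash
python3 - <<'E'
from h import *
togo((.5797,-.1286,.0337),pose(1.28,0))
E
```

```text
t 14.25 pos [ 0.5783 -0.1303  0.1212] F [ 0.6  0.9 -0.6] w 0.0179
shift cm (tool now) [0.19 0.1  8.75] turn [-0.0021 -0.0018 -0.0056] shift cm (tool target) [0.2  0.08 8.75]
```

{"op": "jog_arm", "data": {
  "plan": [
    {"dx":0.2,"dy":0.1,"dz":2,"wx":0,"wy":-0.002,"wz":-0.0056},
    {"dx":0,"dy":0,"dz":2,"wx":0,"wy":0,"wz":0},
    {"dx":0,"dy":0,"dz":2,"wx":0,"wy":0,"wz":0},
    {"dx":0,"dy":0,"dz":1.2,"wx":0,"wy":0,"wz":0},
    {"dx":0,"dy":0,"dz":0.6,"wx":0,"wy":0,"wz":0},
    {"dx":0,"dy":0,"dz":0.4,"wx":0,"wy":0,"wz":0},
    {"dx":0,"dy":0,"dz":0,"wx":0,"wy":0,"wz":0},
    {"dx":0,"dy":0,"dz":0,"wx":0,"wy":0,"wz":0}
  ]
}}

```text
clock: 15.05
position: [0.5805, -0.1287, 0.04]
orientation: [0.802, 0.598, -0.001, 0.0]
wrist_force: [0.4, -0.4, -0.2]
gripper_width: 0.0178
```

```bash
python3 - <<'E'
from h import *
togo((.5797,-.1286,.0337),pose(1.28,0))
E
```

```text
t 15.05 pos [ 0.5805 -0.1287  0.04  ] F [ 0.4 -0.4 -0.2] w 0.0178
shift cm (tool now) [-0.02 -0.08  0.63] turn [-0.0006  0.0017  0.0018] shift cm (tool target) [-0.02 -0.08  0.63]
```

{"op": "jog_arm", "data": {
  "plan": [
    {"dx":0,"dy":-0.08,"dz":0.3,"wx":0,"wy":0,"wz":0},
    {"dx":0,"dy":0,"dz":0.25,"wx":0,"wy":0,"wz":0},
    {"dx":0,"dy":0,"dz":0,"wx":0,"wy":0,"wz":0},
    {"dx":0,"dy":0,"dz":0,"wx":0,"wy":0,"wz":0}
  ]
}}

```text
clock: 15.45
position: [0.5793, -0.1284, 0.0339]
orientation: [0.802, 0.598, -0.001, -0.0]
wrist_force: [0.6, 0.1, -2.4]
gripper_width: 0.0177
```

{"op": "jog_arm", "data": {
  "plan": [
    {"dx":0,"dy":0,"dz":0,"wx":0,"wy":0,"wz":0},
    {"dx":0,"dy":0,"dz":0,"wx":0,"wy":0,"wz":0},
    {"dx":0,"dy":0,"dz":0,"wx":0,"wy":0,"wz":0},
    {"dx":0,"dy":0,"dz":0,"wx":0,"wy":0,"wz":0},
    {"dx":0,"dy":0,"dz":0,"wx":0,"wy":0,"wz":0},
    {"dx":0,"dy":0,"dz":0,"wx":0,"wy":0,"wz":0}
  ],
  "gripper": -0.2
}}

```text
clock: 16.05
position: [0.5793, -0.1284, 0.0339]
orientation: [0.802, 0.598, -0.001, -0.0]
wrist_force: [-0.6, -0.6, 0.7]
gripper_width: 0.0548
```

{"op": "jog_arm", "data": {
  "plan": [
    {"dx":0,"dy":0,"dz":-1,"wx":0,"wy":0,"wz":0},
    {"dx":0,"dy":0,"dz":-2,"wx":0,"wy":0,"wz":0},
    {"dx":0,"dy":0,"dz":-3,"wx":0,"wy":0,"wz":0},
    {"dx":0,"dy":0,"dz":-4,"wx":0,"wy":0,"wz":0},
    {"dx":0,"dy":0,"dz":-4,"wx":0,"wy":0,"wz":0},
    {"dx":0,"dy":0,"dz":-4,"wx":0,"wy":0,"wz":0},
    {"dx":0,"dy":0,"dz":-2,"wx":0,"wy":0,"wz":0},
    {"dx":0,"dy":0,"dz":0,"wx":0,"wy":0,"wz":0}
  ]
}}

```text
clock: 16.85
position: [0.5812, -0.129, 0.2379]
orientation: [0.802, 0.598, 0.001, 0.002]
wrist_force: [0.9, -0.7, -0.7]
gripper_width: 0.0549
```

```bash
python3 - <<'E'
from h import *
from plant import robot
O,yaw=(.5777,.2075),1.29
s=robot.capture("scene");c=robot.capture("wrist")
pickle.dump((s,c),open("s11.pkl","wb"))
d=pickle.load(open("c0.pkl","rb"))["scene"]
for n,k in(("before",d),("now",s)):
    for a,ce,m in blobs(k["img"],*P,100):
        if abs(ce-[230,222]).max()<20: print(n,a,ce)
for a,ce,m in blobs(c["img"],*P,100): print(a,ce)
print("pred pink px",proj(c,(.5762,-.1332,.064)),"tip pred",proj(c,(.6156,-.0134,.0533)))
n=bay(O,yaw,(0,0,1))-bay(O,yaw,(0,0,0))
R=pose(yaw,np.pi/6)
togo(bay(O,yaw,(.030,0,.03)),R)
E
```

```text
before 183 [230.46448087 222.44262295]
now 181 [230.5801105 222.5359116]
766 [256.30548303 182.0770235 ]
586 [ 48.25085324 168.29351536]
pred pink px [255.0731     183.00410859] tip pred [258.19673666  69.55920382]
t 16.95 pos [ 0.5796 -0.128   0.2343] F [-0.8  0.9  0.2] w 0.0551
shift cm (tool now) [33.21 -9.75  7.79] turn [ 0.0013  0.525  -0.0083] shift cm (tool target) [24.91 -9.48 23.42]
```

The blade is back on its rest: the pink centroid is unchanged in the scene view. Next I'll shut the fingers and go above the cartridge.

{"op": "jog_arm", "data": {
  "plan": [
    {"dx":0,"dy":-1,"dz":0,"wx":0,"wy":0.131,"wz":-0.008},
    {"dx":0,"dy":-1,"dz":0,"wx":0,"wy":0.131,"wz":0},
    {"dx":0,"dy":-1,"dz":0,"wx":0,"wy":0.131,"wz":0},
    {"dx":0,"dy":-1,"dz":0,"wx":0,"wy":0.131,"wz":0},
    {"dx":3.5,"dy":-1.5,"dz":0,"wx":0,"wy":0,"wz":0},
    {"dx":3.5,"dy":-1.5,"dz":0,"wx":0,"wy":0,"wz":0},
    {"dx":3.5,"dy":-1.5,"dz":0,"wx":0,"wy":0,"wz":0},
    {"dx":3.5,"dy":-1,"dz":0,"wx":0,"wy":0,"wz":0}
  ],
  "gripper": 1
}}

```text
clock: 17.75
position: [0.5207, 0.0159, 0.3029]
orientation: [0.773, 0.58, 0.205, -0.157]
wrist_force: [0.8, -0.6, 0.8]
gripper_width: 0.001
```

{"op": "jog_arm", "data": {
  "plan": [
    {"dx":3.5,"dy":0,"dz":2,"wx":0,"wy":0,"wz":0},
    {"dx":3.5,"dy":0,"dz":3,"wx":0,"wy":0,"wz":0},
    {"dx":3,"dy":0,"dz":3,"wx":0,"wy":0,"wz":0},
    {"dx":1,"dy":0,"dz":3,"wx":0,"wy":0,"wz":0},
    {"dx":0,"dy":0,"dz":0,"wx":0,"wy":0,"wz":0},
    {"dx":0,"dy":0,"dz":0,"wx":0,"wy":0,"wz":0}
  ]
}}

```text
clock: 18.35
position: [0.5627, 0.1593, 0.2616]
orientation: [0.772, 0.581, 0.204, -0.156]
wrist_force: [-0.5, -0.1, 0.6]
gripper_width: 0.0004
```

```bash
python3 - <<'E'
from h import *
from plant import robot
O,yaw=(.5777,.2075),1.29
R=pose(yaw,np.pi/6);togo(bay(O,yaw,(.030,0,.03)),R)
c=robot.capture("top");s=robot.capture("scene");pickle.dump((c,s),open("t12.pkl","wb"))
for nm,k in(("top",c),("scene",s)):
    for a,ce,m in blobs(k["img"],(8,150,80),(20,255,255),8): print(nm,a,ce)
    print(nm,"pred cartridge",proj(k,bay(O,yaw,(.03,0,-.0055))))
    for a,ce,m in blobs(k["img"],(22,90,60),(34,255,255),40): print(nm,"Y",a,ce)
E
```

```text
t 18.35 pos [0.5627 0.1593 0.2616] F [-0.5 -0.1  0.6] w 0.0004
shift cm (tool now) [ 0.08  0.15 12.22] turn [-0.0037  0.0035 -0.0015] shift cm (tool target) [ 0.04  0.1  12.22]
top 48 [300.20833333  97.77083333]
top 61 [379.8852459  155.52459016]
top 130 [171.17692308 165.42307692]
top 16 [284.875  229.3125]
top 9 [296.88888889 230.66666667]
top 30 [298.6        247.06666667]
top 20 [286.5  258.95]
top 8 [165.375 280.125]
top 9 [168.33333333 290.11111111]
top 35 [162.77142857 298.05714286]
top 11 [171.09090909 297.18181818]
top 39 [131.94871795 308.97435897]
top 11 [164.63636364 308.36363636]
top 15 [157.66666667 314.73333333]
top 9 [156.33333333 324.33333333]
top 9 [160.         329.55555556]
top 8 [148.    336.125]
top pred cartridge [171.96689486 165.77547624]
top Y 580 [292.60172414  99.85      ]
top Y 85 [157.15294118 157.61176471]
top Y 588 [287.45578231 244.2414966 ]
top Y 845 [130.30650888 295.01183432]
scene 26 [348.42307692  60.88461538]
scene 124 [333.64516129  64.28225806]
scene 169 [308.76331361  70.18343195]
scene 98 [286.53061224  75.1122449 ]
scene 11 [228.90909091  86.09090909]
scene 1637 [ 91.50152718 121.03054368]
scene 38 [  1.60526316 143.31578947]
scene 58 [326.46551724 175.29310345]
scene 180 [138.87222222 274.14444444]
scene 52 [142.80769231 289.26923077]
scene pred cartridge [324.99189027 173.76589035]
scene Y 422 [412.71563981   2.8056872 ]
scene Y 135 [374.95555556  52.82962963]
scene Y 147 [448.65306122  60.11564626]
scene Y 129 [335.48837209 154.64341085]
scene Y 341 [204.76832845 164.85337243]
scene Y 682 [257.80205279 247.92521994]
```

The cartridge is within 1 px of its prediction. I'll descend, then press slowly.

{"op": "jog_arm", "data": {
  "plan": [
    {"dx":0.05,"dy":0.1,"dz":3,"wx":0,"wy":0,"wz":0},
    {"dx":0,"dy":0,"dz":3,"wx":0,"wy":0,"wz":0},
    {"dx":0,"dy":0,"dz":3,"wx":0,"wy":0,"wz":0},
    {"dx":0,"dy":0,"dz":3,"wx":0,"wy":0,"wz":0},
    {"dx":0,"dy":0,"dz":2,"wx":0,"wy":0,"wz":0},
    {"dx":0,"dy":0,"dz":1,"wx":0,"wy":0,"wz":0},
    {"dx":0,"dy":0,"dz":0,"wx":0,"wy":0,"wz":0},
    {"dx":0,"dy":0,"dz":0,"wx":0,"wy":0,"wz":0}
  ]
}}

```text
clock: 19.25
position: [0.5863, 0.2301, 0.1345]
orientation: [0.773, 0.58, 0.206, -0.155]
wrist_force: [0.5, -0.4, 0.2]
gripper_width: 0.0002
```

```bash
python3 - <<'E'
from h import *
O,yaw=(.5777,.2075),1.29
togo(bay(O,yaw,(.030,0,-.0135)),pose(yaw,np.pi/6))
E
```

```text
t 19.25 pos [0.5863 0.2301 0.1345] F [ 0.5 -0.4  0.2] w 0.0002
shift cm (tool now) [-0.06 -0.2   1.83] turn [ 0.001   0.0013 -0.0015] shift cm (tool target) [-0.06 -0.2   1.83]
```

{"op": "jog_arm", "data": {
  "plan": [
    {"dx":0,"dy":-0.15,"dz":0.5,"wx":0,"wy":0,"wz":0},
    {"dx":0,"dy":0,"dz":0.3,"wx":0,"wy":0,"wz":0},
    {"dx":0,"dy":0,"dz":0.3,"wx":0,"wy":0,"wz":0},
    {"dx":0,"dy":0,"dz":0.2,"wx":0,"wy":0,"wz":0},
    {"dx":0,"dy":0,"dz":0.2,"wx":0,"wy":0,"wz":0},
    {"dx":0,"dy":0,"dz":0,"wx":0,"wy":0,"wz":0}
  ]
}}

```text
clock: 19.85
position: [0.5863, 0.239, 0.1206]
orientation: [0.772, 0.581, 0.206, -0.155]
wrist_force: [0.7, 0.4, 1.7]
gripper_width: 0.0007
```

```bash
python3 - <<'E'
from h import *
O,yaw=(.5777,.2075),1.29
togo(bay(O,yaw,(.030,0,-.0135)),pose(yaw,np.pi/6))
E
```

```text
t 19.85 pos [0.5863 0.239  0.1206] F [0.7 0.4 1.7] w 0.0007
shift cm (tool now) [-0.11  0.05  0.2 ] turn [-0.0006  0.0013 -0.0006] shift cm (tool target) [-0.11  0.05  0.2 ]
```

Contact is light so far. I'll press on in small steps until the force rises against the stop.

{"op": "jog_arm", "data": {
  "plan": [
    {"dx":0,"dy":0,"dz":0.15,"wx":0,"wy":0,"wz":0},
    {"dx":0,"dy":0,"dz":0.1,"wx":0,"wy":0,"wz":0},
    {"dx":0,"dy":0,"dz":0,"wx":0,"wy":0,"wz":0}
  ]
}}

```text
clock: 20.15
position: [0.5865, 0.2398, 0.1191]
orientation: [0.772, 0.58, 0.206, -0.156]
wrist_force: [-5.3, -5.3, 12.4]
gripper_width: 0.0005
```

{"op": "jog_arm", "data": {
  "plan": [
    {"dx":0,"dy":0,"dz":0.1,"wx":0,"wy":0,"wz":0},
    {"dx":0,"dy":0,"dz":0,"wx":0,"wy":0,"wz":0},
    {"dx":0,"dy":0,"dz":0,"wx":0,"wy":0,"wz":0}
  ]
}}

```text
clock: 20.45
position: [0.5866, 0.2398, 0.119]
orientation: [0.772, 0.58, 0.207, -0.156]
wrist_force: [-10.5, -9.0, 21.5]
gripper_width: 0.0005
```

The force rises sharply at the predicted floor height, so the cartridge is at its stop. I'll retreat and look.

{"op": "jog_arm", "data": {
  "plan": [
    {"dx":0,"dy":0,"dz":-1,"wx":0,"wy":0,"wz":0},
    {"dx":0,"dy":0,"dz":-3,"wx":0,"wy":0,"wz":0},
    {"dx":0,"dy":0,"dz":-4,"wx":0,"wy":0,"wz":0},
    {"dx":-1,"dy":0,"dz":-4,"wx":0,"wy":0,"wz":0},
    {"dx":-3,"dy":0,"dz":-3,"wx":0,"wy":0,"wz":0},
    {"dx":-4,"dy":0,"dz":0,"wx":0,"wy":0,"wz":0},
    {"dx":-4,"dy":0,"dz":0,"wx":0,"wy":0,"wz":0},
    {"dx":0,"dy":0,"dz":0,"wx":0,"wy":0,"wz":0}
  ]
}}

```text
clock: 21.25
position: [0.5353, 0.0635, 0.1854]
orientation: [0.775, 0.578, 0.204, -0.155]
wrist_force: [0.4, 0.7, 0.5]
gripper_width: 0.0004
```

```bash
python3 - <<'E'
from h import *
from plant import robot
O,yaw=(.5777,.2075),1.29
s=robot.capture("scene");c=robot.capture("wrist");t=robot.capture("top");pickle.dump((s,c,t),open("fin.pkl","wb"))
d=pickle.load(open("c0.pkl","rb"))
print(robot.get_state()["position"])
for n,k in(("before",d["scene"]),("now",s)):
    for a,ce,m in blobs(k["img"],*P,100)+blobs(k["img"],(22,90,60),(34,255,255),60):
        if abs(ce-[230,222]).max()<20 or abs(ce-[332,160]).max()<15: print(n,a,ce)
a=cv2.resize(s["img"][100:250,190:360,::-1],None,fx=2.35,fy=2.35,interpolation=cv2.INTER_CUBIC)
b=cv2.resize(c["img"][:,:,::-1],(400,300))
im=np.zeros((353,800,3),np.uint8);im[:,:400]=cv2.resize(a,(400,353));im[:300,400:]=b
cv2.imwrite("pics/fin.png",im)
E
```

```text
[0.53721616 0.06906267 0.18770207]
before 183 [230.46448087 222.44262295]
before 398 [327.04522613 170.85175879]
now 185 [230.62162162 222.44324324]
now 129 [335.48837209 154.72868217]
```

View pics/fin.png

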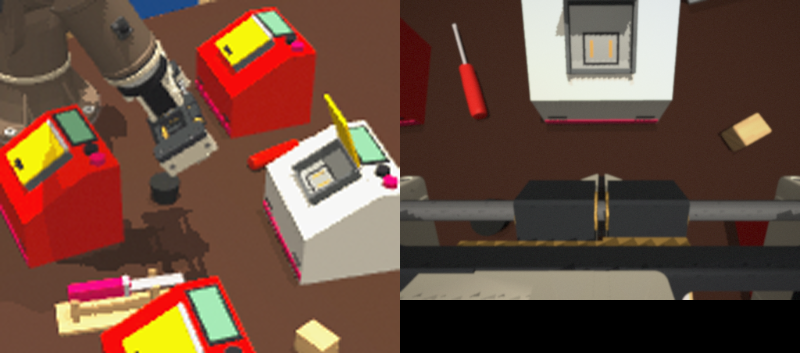

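The last picture shows the cover standing open past square at (342,130) in the crop. The cartridge is sunk in its bay at (318,178), the blade is on its rest at (125,285), and the bystanders are in place. I'll hand in.

```bash
python3 -c "
from plant import robot
print(robot.sign_off())"
```

```text
the job is handed in; nothing more can be done
None
```

The job is handed in, and my last checks found nothing wrong. No verdict is reported, and I could not read either joint directly.

- **Prying:** I slid the blade about 29 mm in under the shut cover, with no contact force on the way. Then I levered the cover up and back along an arc about its hinge. From the lip's position in the image it stands at about 1.7 rad, and its pixels did not change while I pressed the cartridge.
- **Blade:** It is back on its rest. The handle's pixel position in the scene view is unchanged from the start, to within 0.2 px.
- **Cartridge:** I pressed it with the shut fingers until they stopped within about 0.5 mm of the calculated floor height and the force rose to about 25 N. In the last image it looks sunk in its bay, but the top face now looks pale instead of orange. I put that down to glare and did not check it further.
- **Bystanders:** Those in the last image (driver, stopper, wedge block) look unmoved. I did not measure them, and the tongs, beaker, cup and jar were outside the crop.

The first set of move calls was refused because each row needed all six values. They moved nothing, and the job was done at about 21 s on the robot's clock.

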